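Sort the telescope's mounting rails back into the case insert

ROBOT

A 6-joint arm with a two-finger parallel gripper is mounted at the origin on the work surface. World frame = base frame: x ahead of the robot, y to its left, z up, the work surface at z = 0. Lengths are in m, angles in rad, forces in N, time in s.
With the tool pointing down it reaches from about 0.275 to 1 m from the base axis. Payload 8.4 kg.
Tool frame: the origin (TCP) lies on the centre line of the jaws, within the pads' length; the fingertips stand 25 mm ahead of it and the grasp point (between the pads) lies 6 mm ahead of it; z points along the fingers, y is the line along which they close (so a half turn about z gives the same grasp; the last joint's range is limited). The gripper opens to 85 mm and grips with 20 to 120 N. Pads are 22 mm wide; open, the fingers measure 114 mm over their backs; the gripper's body (76 mm by 85 mm) begins 54 mm behind the grasp point. The pads swing forward as they close: fully open they stand 13 mm farther back than shut.
Start: joints at [1.235, 0.353, 1.633, -0, 1.155, -0.002], TCP at [0.205, 0.591, 0.256] pointing down, gripper open.
Joint ranges: [-2.63, 2.63], [-0.92, 2.1], [0.06, 2.66], [-1.3, 4.44], [0, 2.69], [-3.02, 3.02]. Speed limits (rad/s): [2.22, 2.22, 2.79, 3.14, 3.14, 3.14].

INTERFACE

Orientations are given as a 3x3 rotation matrix whose columns are the frame's x, y, z axes.
In Python, from bench import status, capture, calibration, sign_off gives the robot as it stands.
- The arm moves only by the tool carry_out, never from a script. Its argument "moves" is a list of rows, each a list of 3 entries, a list of its own where there are three numbers: the shift along the tool's x, y, z in mm, then the turn, a rotation vector about the tool's x, y, z in rad, then the finger opening in mm, from 0 to 85.4. A call has 1 to 20 rows; each row shifts and turns the commanded pose from where the row before left it, along the tool's axes as they then stand; what a row does not reach is not made up. A row lasts 1/12 s, in which the tool goes at most 41.7 mm and 7.16 degrees, less where a joint would pass 70% of its speed; a pose out of reach is approached as far as the arm can. A call is refused whole if a number of a shift passes 41.7 or a number of a turn 0.125, either way. A call with a gripper value outside its range is refused whole. The fingers move at their own pace and stop on an object; "force" is the grip in N (left out, the last holds). Time passes only in rows, so rows that do not move let the fingers close. It gives the time, the measured TCP pose, the force, the opening and the grip force at its end, in the units of the state.
- status.sense(): the state, without advancing time (a new reading comes with each control period).
- capture(name): name is "scene" or "top" or "wrist"; returns the picture (384x512x3 uint8, red, green, blue); there is no depth.
- calibration(name): a dict with "fx", "fy", "cx", "cy" (pixels), "view" (4x4, takes a point from world to camera coordinates); the wrist camera has in their place "hand_eye" (4x4, takes a point from camera to tool coordinates, whose origin is the TCP and whose axes are the flange's). Camera axes: x right, y down, z forward; pixel columns grow to the right and rows downward; lengths in m; the calibration is good to about 2 mm. The wrist camera is an equidistant fisheye: a pixel r from the principal point sees the ray r / f radians off the axis. A picture is of the moment at which its call begins: read the wrist's pose just before it. calibration takes no time and is no camera call.
- sign_off(): hands the job in; it is judged then, once.
The state is a dict: "time_s": time; "joint_pos": joint angles; "joint_velocities": joint speeds; "joint_efforts": joint torques, N m; "position": TCP position; "tcp_rot": TCP orientation; "force": force on the tool from outside, world axes, zero at the start; "moment": the same for the moment, N m; "width": opening from 0.0 (shut) to 1.0 (fully open); "finger_force": force on a finger pad.
Only numpy, scipy, OpenCV 4.12 (cv2) and the standard library are available. Lean on these libraries where they do the work, as an engineer would, in place of code of your own. Each camera call takes 0.05 s, during which the arm holds its last target. There are 200 camera calls.

TASK

Pack the telescope's five mounting rails, of three lengths, so that every rail lies flat down in a bay of the row cut for its own length, one to a bay (one bay stays empty); those on the mat have to be put away, and any already in the insert but in the wrong row must be moved. Lay the rails down rather than dropping them, and leave the wine glass, the eyepiece and the moon lamp standing where they are.

Things in the scene. Friction and masses are not known exactly. Their poses are not given: they have to be found in the camera images.
- short_1: short mounting rail, a bare grey aluminium bar 50 mm long (own x axis) and 25 x 25 mm in section, about 50 g; origin at its centre, 12.5 mm above what it lies on. Both short rails are alike. It is gripped across its 25 mm width (own y). Starts lying in a bay of the insert, lengthwise along it, perhaps in the wrong row.
- short_2: short mounting rail, a bare grey aluminium bar 50 mm long (own x axis) and 25 x 25 mm in section, about 50 g; origin at its centre, 12.5 mm above what it lies on. Both short rails are alike. It is gripped across its 25 mm width (own y). Starts on the dark mat, at any yaw.
- medium_1: medium mounting rail, a bare grey aluminium bar 75 mm long (own x axis) and 25 x 25 mm in section, about 75 g; origin at its centre, 12.5 mm above what it lies on.  It is gripped across its 25 mm width (own y). Starts lying in a bay of the insert, lengthwise along it, perhaps in the wrong row.
- long_1: long mounting rail, a bare grey aluminium bar 100 mm long (own x axis) and 25 x 25 mm in section, about 100 g; origin at its centre, 12.5 mm above what it lies on. Both long rails are alike. It is gripped across its 25 mm width (own y). Starts lying in a bay of the insert, lengthwise along it, in its own row (in its right place).
- long_2: long mounting rail, a bare grey aluminium bar 100 mm long (own x axis) and 25 x 25 mm in section, about 100 g; origin at its centre, 12.5 mm above what it lies on. Both long rails are alike. It is gripped across its 25 mm width (own y). Starts on the dark mat, at any yaw.
- row_short: the insert's row for short rails: a fixed dark foam strip 56 mm wide (own x) and 255 mm long (own y) with two bays end to end, each 62 mm long (along y) and 33 mm wide, only 5 mm deep; origin at the centre of its underside, bay floors 6 mm above it, top of the foam 11 mm above it. The rows are told apart by their bay length; their order in the tray varies.
- short_bay_a (a point): centre of the floor of the short row's bay at its -y end, 60.5 mm from the strip's middle; axes as the row's (bay runs along y)
- short_bay_b (a point): centre of the floor of the short row's bay at its +y end, 60.5 mm from the strip's middle; axes as the row's (bay runs along y)
- row_medium: the insert's row for medium rails: a fixed dark foam strip 56 mm wide (own x) and 255 mm long (own y) with two bays end to end, each 87 mm long (along y) and 33 mm wide, only 5 mm deep; origin at the centre of its underside, bay floors 6 mm above it, top of the foam 11 mm above it. The rows are told apart by their bay length; their order in the tray varies.
- medium_bay_a (a point): centre of the floor of the medium row's bay at its -y end, 60.5 mm from the strip's middle; axes as the row's (bay runs along y)
- medium_bay_b (a point): centre of the floor of the medium row's bay at its +y end, 60.5 mm from the strip's middle; axes as the row's (bay runs along y)
- row_long: the insert's row for long rails: a fixed dark foam strip 56 mm wide (own x) and 255 mm long (own y) with two bays end to end, each 112 mm long (along y) and 33 mm wide, only 5 mm deep; origin at the centre of its underside, bay floors 6 mm above it, top of the foam 11 mm above it. The rows are told apart by their bay length; their order in the tray varies.
- long_bay_a (a point): centre of the floor of the long row's bay at its -y end, 60.5 mm from the strip's middle; axes as the row's (bay runs along y)
- long_bay_b (a point): centre of the floor of the long row's bay at its +y end, 60.5 mm from the strip's middle; axes as the row's (bay runs along y)
- tray: fixed low black tray of the insert, 182 x 268 mm outside, rim 17 mm above the table, z up; origin at the centre of its underside. It holds the three rows side by side, 56 mm apart centre to centre, parallel to its y axis; a rail lying in a bay stands 20 mm proud of the foam, with about 31 mm between it and one in the next row.
- wineglass: empty wine glass standing among the rails on the mat, 190 mm tall, 72 mm across at most, light and tippy; origin under its foot. Leave it alone.
- eyepiece: black telescope eyepiece standing on the mat, 48 mm across, 66 mm tall; origin on its axis, 12.5 mm above its underside. Leave it alone.
- moon_lamp: moon-shaped lamp, a 130 mm ball on a small three-legged stand, 201 mm tall in all, beyond the work; origin under its centre at table level. Leave it alone.
- mat: fixed thin dark mat 300 x 370 x 3 mm; origin at the centre of its underside; its top is 3 mm above the table. A white projector, 95 mm tall, stands fixed on the table's far left corner (+x, +y).

How it is judged:
At the end, for the whole second after the job is handed in: all five rails released and at rest, each lying on the floor of a bay of the row of its own length (centre within 11 mm of the bay's centre, raised by less than 1.7 mm, along the bay within 0.2 rad); wine glass, eyepiece and moon lamp upright and within 25 mm of where they began (((horizontal distance between short_1 and short_bay_a below 0.011 m and z of short_1 in the frame of short_bay_a below 0.0142 m) or (horizontal distance between short_1 and short_bay_b below 0.011 m and z of short_1 in the frame of short_bay_b below 0.0142 m)) and angle between the x axis of each of short_1, short_2 and the y axis of row_short, either way round below 0.2 rad and linear speed of each of short_1, short_2, medium_1, long_1, long_2 below 0.02 m/s and contact force between each of short_1, short_2, medium_1, long_1, long_2 and the fingers below 0.1 N and ((horizontal distance between short_2 and short_bay_a below 0.011 m and z of short_2 in the frame of short_bay_a below 0.0142 m) or (horizontal distance between short_2 and short_bay_b below 0.011 m and z of short_2 in the frame of short_bay_b below 0.0142 m)) and ((horizontal distance between medium_1 and medium_bay_a below 0.011 m and z of medium_1 in the frame of medium_bay_a below 0.0142 m) or (horizontal distance between medium_1 and medium_bay_b below 0.011 m and z of medium_1 in the frame of medium_bay_b below 0.0142 m)) and angle between the x axis of medium_1 and the y axis of row_medium, either way round below 0.2 rad and ((horizontal distance between long_1 and long_bay_a below 0.011 m and z of long_1 in the frame of long_bay_a below 0.0142 m) or (horizontal distance between long_1 and long_bay_b below 0.011 m and z of long_1 in the frame of long_bay_b below 0.0142 m)) and angle between the x axis of each of long_1, long_2 and the y axis of row_long, either way round below 0.2 rad and ((horizontal distance between long_2 and long_bay_a below 0.011 m and z of long_2 in the frame of long_bay_a below 0.0142 m) or (horizontal distance between long_2 and long_bay_b below 0.011 m and z of long_2 in the frame of long_bay_b below 0.0142 m)) and distance of each of wineglass, eyepiece, moon_lamp from where it was at the start of the episode below 0.025 m and angle between each of wineglass, eyepiece, moon_lamp's own z axis and vertical below 0.15 rad); the robot touches nothing.
It fails at once if a rail is let go in the air (more than about 50 mm above the table, held by nothing) ((height (world z) of short_1 above 0.065 m and contact force between short_1 and anything else below 0.01 N) or (height (world z) of short_2 above 0.065 m and contact force between short_2 and anything else below 0.01 N) or (height (world z) of medium_1 above 0.065 m and contact force between medium_1 and anything else below 0.01 N) or (height (world z) of long_1 above 0.065 m and contact force between long_1 and anything else below 0.01 N) or (height (world z) of long_2 above 0.065 m and contact force between long_2 and anything else below 0.01 N)).
It fails at once if the wine glass, the eyepiece or the moon lamp is knocked over or shoved away (distance of any of wineglass, eyepiece, moon_lamp from where it was at the start of the episode above 0.04 m or angle between any of wineglass, eyepiece, moon_lamp's own z axis and vertical above 0.5 rad).
It also fails if it takes over 72 s, if anything falls off the work surface, if the arm or the gripper's body presses on something with over 40 N, if the wrist force passes 120 N, or if a joint passes its speed limit or range.

## Working session

There is one attempt and no reset: what is moved stays moved. The work goes in short steps, Python scripts to look and compute and a tool call to move; the robot and the scene stay as the last step left them, time stands still between calls to the robot, and variables do not carry over. Pictures are saved under pics/ and viewed, at most 10 in all, crops included, and the job is handed in when it is done.

Besides the shell and the picture viewer there is one more tool, called as a command line: name --argument value ..., lists and objects as JSON in quotes. carry_out: Moves the arm, as the interface text tells. Its arguments: {"type":"object","properties":{"moves":{"type":"array","items":{"type":"array"}},"force":{"type":"number"}},"required":["moves"]}

```bash
mkdir -p pics
python3 - <<'E'
from bench import status,capture,calibration
import cv2,numpy as np
s=status.sense();print(s['time_s'],s['position'],np.round(s['tcp_rot'],3),s['width'])
for n in('top','scene'):
    im=capture(n);cv2.imwrite(f'pics/{n}0.png',cv2.resize(im[:,:,::-1],(800,600),interpolation=cv2.INTER_CUBIC));c=calibration(n);print(n,{k:np.round(v,4).tolist() for k,v in c.items()})
    cv2.imwrite(f'pics/{n}0raw.png',im[:,:,::-1])
print({k:np.round(v,4).tolist() for k,v in calibration('wrist').items()})
E
```

```text
0.0 [0.20463557 0.5900852  0.25555281] [[-0.945  0.328 -0.   ]
 [ 0.328  0.945 -0.001]
 [ 0.    -0.001 -1.   ]] 0.998547972518351
top {'fx': 483.2573, 'fy': 483.2573, 'cx': 260.3601, 'cy': 196.2719, 'view': [[0.0171, -0.9997, 0.0171, -0.0407], [-0.9974, -0.0182, -0.0701, 0.5978], [0.0704, -0.0158, -0.9974, 1.1332], [0.0, 0.0, 0.0, 1.0]]}
scene {'fx': 452.5673, 'fy': 452.5673, 'cx': 251.5919, 'cy': 193.4677, 'view': [[0.6251, 0.7804, 0.0151, -0.3635], [0.4307, -0.3288, -0.8404, -0.2318], [-0.6509, 0.5319, -0.5417, 1.4924], [0.0, 0.0, 0.0, 1.0]]}
{'fx': 297.3186, 'fy': 297.3186, 'cx': 250.9635, 'cy': 187.2606, 'hand_eye': [[-0.0004, -0.9585, -0.285, 0.0718], [1.0, -0.0005, 0.0002, 0.0006], [-0.0003, -0.285, 0.9585, -0.1165], [0.0, 0.0, 0.0, 1.0]]}
```

View pics/top0.png

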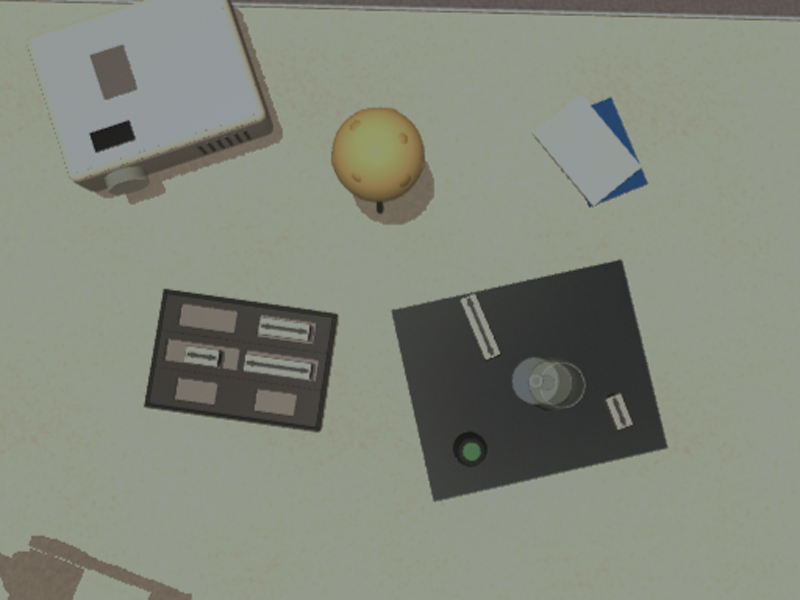

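View pics/scene0.png

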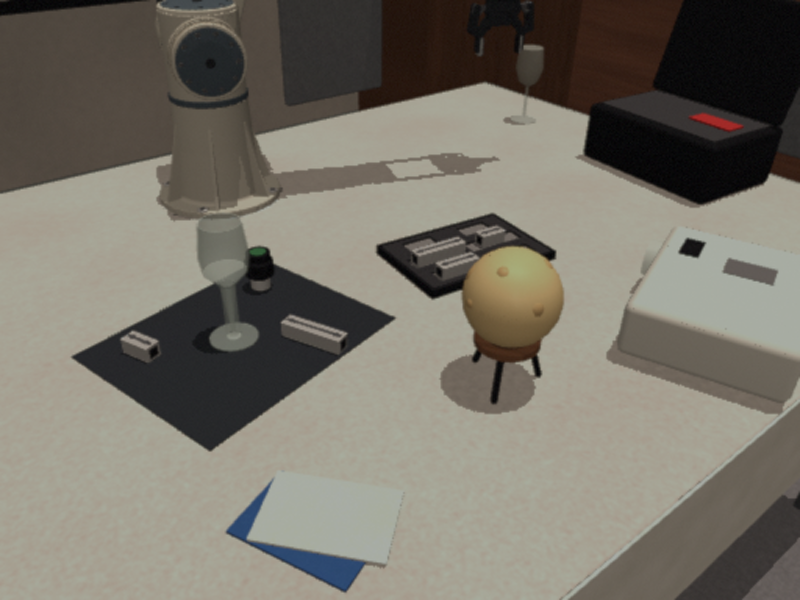

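Top view: the far row has medium bays and the middle row long ones. The near row (zoomed 195,390 and 275,402) has short bays. The medium rail is already in its own row, and a short rail sits in the long row's left bay (203,356). On the mat, the long rail is at (480,326), the short one at (619,411), the glass foot near (540,382) and the eyepiece at (470,450).

```bash
cat > h.py <<'E'
import cv2,numpy as np
from bench import status,capture,calibration
def ray(n,u,v,z):
    c=calibration(n);V=np.array(c['view']);R=V[:3,:3];o=-R.T@V[:3,3]
    d=R.T@np.array([(u-c['cx'])/c['fx'],(v-c['cy'])/c['fy'],1.]);return o+d*(z-o[2])/d[2]
def wray(pos,rot,u,v,z):
    c=calibration('wrist');H=np.array(c['hand_eye']);p=np.array([u-c['cx'],v-c['cy']])/c['fx'];r=np.hypot(*p)
    d=np.array([*(p/r*np.sin(r)),np.cos(r)]) if r>0 else np.array([0,0,1.])
    o=np.array(pos)+rot@H[:3,3];d=rot@H[:3,:3]@d;return o+d*(z-o[2])/d[2]
E
python3 - <<'E'
import cv2
im=cv2.imread('pics/top0raw.png')
a=cv2.resize(im[182:280,90:220],None,fx=6,fy=6,interpolation=cv2.INTER_CUBIC);cv2.imwrite('pics/tray.png',a)
b=cv2.resize(im[180:305,285:415],None,fx=4.6,fy=4.6,interpolation=cv2.INTER_CUBIC);cv2.imwrite('pics/matc.png',b)
E
```

```text
(no output)
```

View pics/tray.png

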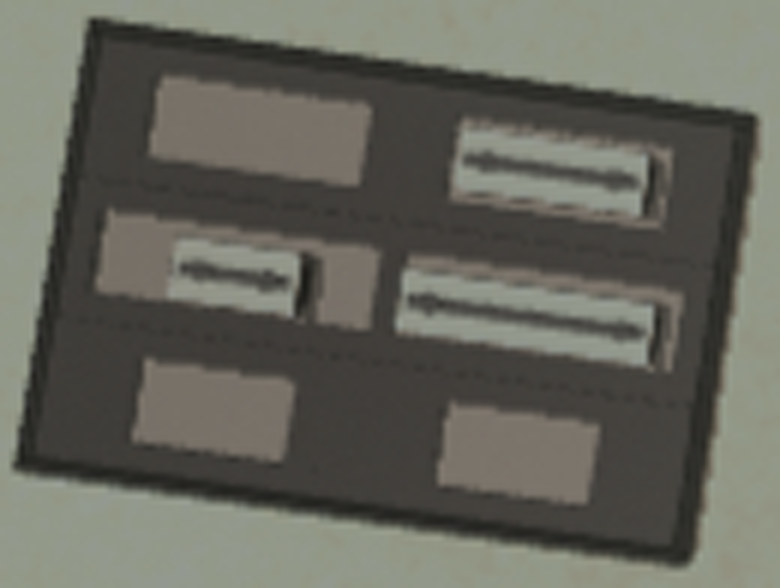

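View pics/matc.png

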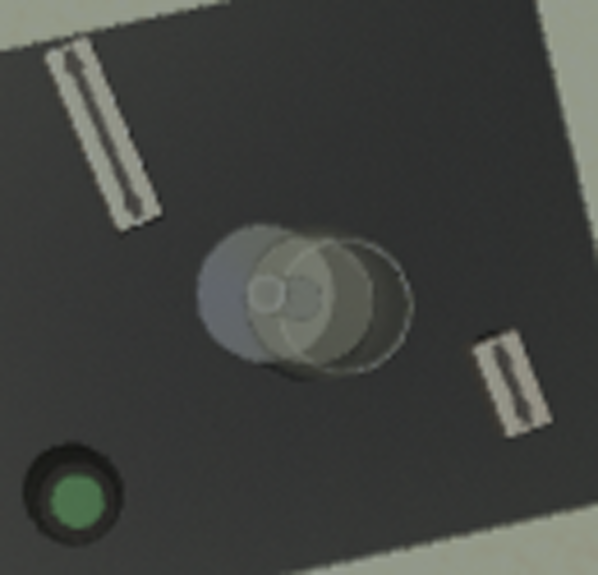

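Run:
```python
from h import *
T=lambda P,z:np.array([ray('top',(u+.5)/6-.5+90,(v+.5)/6-.5+182,z)[:2] for u,v in P])
M=lambda P,z:np.array([ray('top',(u+.5)/4.6-.5+285,(v+.5)/4.6-.5+180,z)[:2] for u,v in P])
def show(n,Q):
    c=Q.mean(0);s=[np.linalg.norm(Q[i]-Q[(i+1)%4]) for i in range(4)]
    (_,wh,_)=0,0,0
    e=[(Q[1]-Q[0]+Q[2]-Q[3])/2,(Q[2]-Q[1]+Q[3]-Q[0])/2];l=max(e,key=np.linalg.norm)
    print(n,np.round(c,4),'sides',np.round(s,4),'yaw of long axis deg',round(np.degrees(np.arctan2(l[1],l[0]))%180,1))
show('longbay',T([(108,210),(380,246),(373,330),(95,293)],.012))
show('shortL',T([(140,358),(295,378),(287,462),(132,442)],.012))
show('shortR',T([(448,402),(600,420),(590,503),(438,485)],.012))
show('medL',T([(157,76),(371,101),(361,185),(150,158)],.012))
show('tray',T([(92,18),(757,116),(688,565),(15,467)],.017))
show('short1',T([(173,236),(302,252),(292,320),(168,301)],.034))
show('long2',M([(45,58),(88,38),(161,213),(123,232)],.028))
show('short2',M([(472,348),(516,330),(552,422),(510,438)],.028))
print('glass',M([(265,293)],.003),M([(343,306)],.193),'eye',M([(78,500)],.069))
```

```text
longbay [0.5209 0.281 ] sides [0.109  0.0334 0.1112 0.0332] yaw of long axis deg 83.4
shortL [0.4653 0.2891] sides [0.0619 0.0332 0.0618 0.0332] yaw of long axis deg 83.6
shortR [0.4505 0.1679] sides [0.0607 0.0329 0.0606 0.0329] yaw of long axis deg 84.2
medL [0.5767 0.2748] sides [0.0859 0.0338 0.0847 0.0328] yaw of long axis deg 84.0
tray [0.5138 0.2205] sides [0.2675 0.1793 0.2676 0.1795] yaw of long axis deg 82.7
short1 [0.5179 0.2774] sides [0.0506 0.0267 0.0488 0.0253] yaw of long axis deg 83.1
long2 [ 0.5697 -0.1419] sides [0.0247 0.0977 0.022  0.0982] yaw of long axis deg 24.1
short2 [ 0.4453 -0.3533] sides [0.0247 0.0502 0.0233 0.0496] yaw of long axis deg 22.4
glass [[ 0.4893318  -0.23020928]] [[ 0.48872525 -0.22920465]] eye [[ 0.38796835 -0.12614767]]
```

```bash
cat > plan.py <<'E'
# usage: plan.py x y z yawdeg n  -> constant row (shift mm, turn) from the measured pose
import sys,numpy as np
from bench import status
def plan(x,y,z,yaw,n):
    s=status.sense();p=np.array(s['position']);R=np.array(s['tcp_rot']);D=R.T@(np.array([x,y,z])-p)*1e3
    cur=np.arctan2(R[1,0],R[0,0]);d=(np.radians(yaw)-cur+np.pi)%(2*np.pi)-np.pi;t=-d/n
    A=sum(np.array([[np.cos(k*t),-np.sin(k*t)],[np.sin(k*t),np.cos(k*t)]]) for k in range(n))
    sxy=np.linalg.solve(A,D[:2])
    # tilt fix: rotation vector taking tool z to straight down
    v=np.cross(R[:,2],[0,0,-1]);
    print('n',n,'row shift',np.round([*sxy,D[2]/n],2),'turn',round(t,4),'tilt fix total',np.round(R.T@v,4))
    print('at',s['time_s'],np.round(p,4),'yaw',round(np.degrees(cur),2),'F',np.round(s['force'],2),'w',round(s['width']*85.4,1),'ff',s['finger_force'],'q6',round(s['joint_pos'][5],2))
a=list(map(float,sys.argv[1:]));plan(*a[:4],int(a[4]))
E
python3 plan.py .5165 .2785 .16 83.3 15
```

```text
n 15 row shift [-31.23   5.71   6.39] turn 0.0903 tilt fix total [-0.0013 -0.     -0.    ]
at 0.1 [0.2046 0.5901 0.2556] yaw 160.87 F [ 0.2  -0.09 -0.27] w 85.6 ff 0.0 q6 -0.0
```

carry_out --moves '[[[-31.2,5.7,6.4],[0,0,0.0903],45],[[-31.2,5.7,6.4],[0,0,0.0903],45],[[-31.2,5.7,6.4],[0,0,0.0903],45],[[-31.2,5.7,6.4],[0,0,0.0903],45],[[-31.2,5.7,6.4],[0,0,0.0903],45],[[-31.2,5.7,6.4],[0,0,0.0903],45],[[-31.2,5.7,6.4],[0,0,0.0903],45],[[-31.2,5.7,6.4],[0,0,0.0903],45],[[-31.2,5.7,6.4],[0,0,0.0903],45],[[-31.2,5.7,6.4],[0,0,0.0903],45],[[-31.2,5.7,6.4],[0,0,0.0903],45],[[-31.2,5.7,6.4],[0,0,0.0903],45],[[-31.2,5.7,6.4],[0,0,0.0903],45],[[-31.2,5.7,6.4],[0,0,0.0903],45],[[-31.2,5.7,6.4],[0,0,0.0903],45],[[0,0,0],[0,0,0],45],[[0,0,0],[0,0,0],45]]' --force 40

```text
time_s: 1.52
position: [0.5161, 0.2777, 0.1597]
tcp_rot: [[0.119, 0.993, -0.001], [0.993, -0.119, -0.001], [-0.001, -0.001, -1.0]]
force: [0.2, -0.4, 0.9]
width: 0.527
finger_force: 0.0
```

```bash
python3 plan.py .518 .278 .046 83.3 4
python3 - <<'E'
from h import *
s=status.sense();im=capture('wrist');np.save('w1.npy',np.hstack([np.array(s['position'])[:,None],s['tcp_rot']]))
cv2.imwrite('pics/w1.png',cv2.resize(im[:,:,::-1],(800,600),interpolation=cv2.INTER_CUBIC))
E
```

```text
n 4 row shift [ 0.17  0.5  28.43] turn -0.0006 tilt fix total [-0.0013  0.0008  0.    ]
at 1.5167 [0.5161 0.2777 0.1597] yaw 83.16 F [ 0.23 -0.41  0.95] w 45.0 ff 0.0 q6 0.61
```

View pics/w1.png

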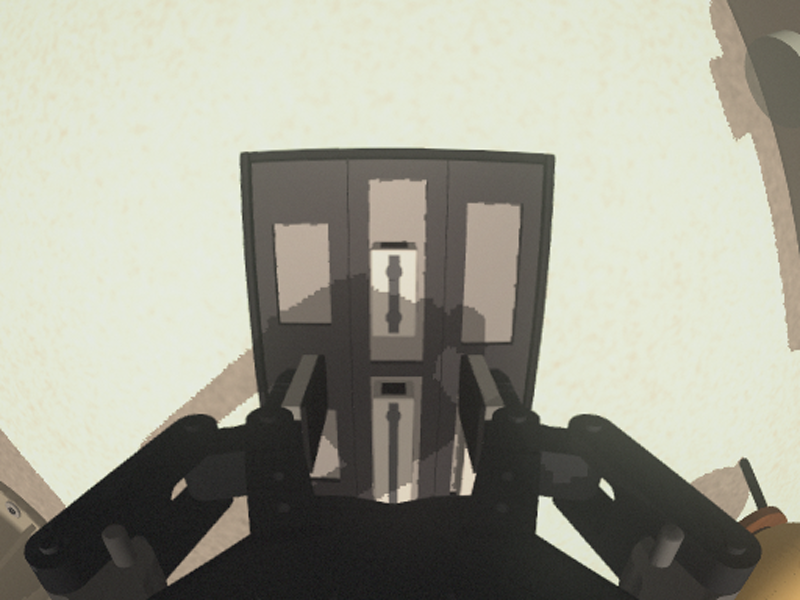

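The wrist view shows the short rail's top at (371–420, 248–336). The long bay spans (369–427, 180–361) and the short left bay (275–332, 224–324).

Run:
```python
from h import *
w=np.load('w1.npy')
def f(n,P,z):
    Q=np.array([wray(w[:,0],w[:,1:],(u+.5)*.64-.5,(v+.5)*.64-.5,z)[:2] for u,v in P]);e=Q[0]-Q[3]+Q[1]-Q[2]
    print(n,np.round(Q.mean(0),4),np.round([np.linalg.norm(Q[0]-Q[3]),np.linalg.norm(Q[0]-Q[1])],4),'yaw',np.round(np.degrees(np.arctan2(e[1],e[0])),1))
f('rail',[(371,248),(417,248),(420,336),(371,336)],.034)
f('longbay',[(369,180),(427,180),(424,361),(369,361)],.013)
f('shortL',[(275,224),(328,224),(332,323),(279,325)],.013)
```

```text
rail [0.5181 0.2781] [0.0501 0.0244] yaw 84.2
longbay [0.5203 0.2828] [0.1104 0.0326] yaw 82.8
shortL [0.4648 0.2894] [0.0625 0.0314] yaw 82.5
```

carry_out --moves '[[[0.2,0.5,28.4],[0,0,0],45],[[0.2,0.5,28.4],[0,0,0],45],[[0.2,0.5,28.4],[0,0,0],45],[[0.2,0.5,20],[0,0,0],45],[[0,0,8.4],[0,0,0],45],[[0,0,0],[0,0,0],45],[[0,0,0],[0,0,0],15],[[0,0,0],[0,0,0],15],[[0,0,0],[0,0,0],15],[[0,0,0],[0,0,0],15],[[0,0,0],[0,0,0],15],[[0,0,0],[0,0,0],15]]' --force 40

```text
time_s: 2.57
position: [0.5191, 0.2803, 0.0481]
tcp_rot: [[0.117, 0.993, 0.002], [0.993, -0.117, 0.001], [0.002, 0.002, -1.0]]
force: [-1.5, 0.3, 7.4]
width: 0.278
finger_force: 41.3
```

```bash
python3 plan.py .518 .278 .076 83 2; python3 plan.py .465 .289 .046 83 3
```

```text
n 2 row shift [ -1.21  -0.39 -13.96] turn 0.0023 tilt fix total [ 0.0018 -0.0016 -0.    ]
at 2.5667 [0.5191 0.2803 0.0481] yaw 83.26 F [-1.49  0.27  7.42] w 23.7 ff 41.26174986362457 q6 0.61
n 3 row shift [  0.72 -18.25   0.66] turn 0.0015 tilt fix total [ 0.0018 -0.0016 -0.    ]
at 2.5667 [0.5191 0.2803 0.0481] yaw 83.26 F [-1.49  0.27  7.42] w 23.7 ff 41.26174986362457 q6 0.61
```

carry_out --moves '[[[0,0,0],[0,0,0],38],[[0,0,-2],[0,0,0],38],[[0,0,-2],[0,0,0],38],[[0,0,0],[0,0,0],15],[[0,0,0],[0,0,0],15],[[0,0,0],[0,0,0],15],[[0,0,0],[0,0,0],15],[[0,0,0],[0,0,0],15]]' --force 40

```text
time_s: 3.23
position: [0.5185, 0.2798, 0.0513]
tcp_rot: [[0.117, 0.993, 0.0], [0.993, -0.117, 0.0], [0.0, 0.0, -1.0]]
force: [0.1, -0.9, 6.0]
width: 0.276
finger_force: 39.4
```

```bash
python3 plan.py .465 .2895 .050 83 3
```

```text
n 3 row shift [  1.08 -18.1    0.41] turn 0.0015 tilt fix total [ 0.0005 -0.0003 -0.    ]
at 3.2333 [0.5185 0.2798 0.0513] yaw 83.26 F [ 0.05 -0.93  6.03] w 23.6 ff 39.389657378196716 q6 0.61
```

carry_out --moves '[[[0,0,-12],[0,0,0],15],[[0,0,-13],[0,0,0],15],[[1.5,-18.1,0],[0,0,0.0015],15],[[1.5,-18.1,0],[0,0,0.0015],15],[[1.5,-18.1,0],[0,0,0.0015],15],[[0,0,0],[0,0,0],15],[[0,0,10],[0,0,0],15],[[0,0,5],[0,0,0],15],[[0,0,0],[0,0,0],15],[[0,0,0],[0,0,0],15]]'

```text
time_s: 4.07
position: [0.4653, 0.2904, 0.0602]
tcp_rot: [[0.122, 0.993, -0.001], [0.993, -0.122, -0.0], [-0.0, -0.001, -1.0]]
force: [1.1, 0.1, 0.1]
width: 0.281
finger_force: 39.6
```

```bash
python3 plan.py .4652 .2908 .051 83 3
```

```text
n 3 row shift [ 0.13 -0.05  3.05] turn -0.0001 tilt fix total [-0.0005  0.0005  0.    ]
at 4.0667 [0.4653 0.2904 0.0602] yaw 82.98 F [1.15 0.07 0.08] w 24.0 ff 39.64610517024994 q6 0.68
```

carry_out --moves '[[[0,0,3],[0,0,0],15],[[0,0,3],[0,0,0],15],[[0,0,2],[0,0,0],15],[[0,0,1],[0,0,0],15],[[0,0,1],[0,0,0],15],[[0,0,0],[0,0,0],15],[[0,0,0],[0,0,0],15]]'

```text
time_s: 4.65
position: [0.4649, 0.2905, 0.0512]
tcp_rot: [[0.122, 0.993, -0.0], [0.993, -0.122, -0.0], [-0.0, -0.0, -1.0]]
force: [-2.6, -2.4, 9.1]
width: 0.28
finger_force: 40.6
```

carry_out --moves '[[[0,0,0],[0,0,0],38],[[0,0,0],[0,0,0],38],[[0,0,0],[0,0,0],38],[[0,0,-15],[0,0,0],38],[[0,0,-30],[0,0,0],45],[[0,0,-35],[0,0,0],45],[[0,0,-35],[0,0,0],45],[[0,0,0],[0,0,0],45]]'

```text
time_s: 5.32
position: [0.4679, 0.2926, 0.1718]
tcp_rot: [[0.122, 0.993, 0.008], [0.993, -0.122, 0.005], [0.006, 0.007, -1.0]]
force: [1.8, 1.2, -0.0]
width: 0.532
finger_force: 0.0
```

```bash
python3 plan.py .564 -.145 .17 24 15
python3 - <<'E'
from h import *
s=status.sense();im=capture('wrist');np.save('w2.npy',np.hstack([np.array(s['position'])[:,None],s['tcp_rot']]))
cv2.imwrite('pics/w2.png',cv2.resize(im[:,:,::-1],(800,600),interpolation=cv2.INTER_CUBIC))
E
```

```text
n 15 row shift [-21.33  22.8    0.03] turn 0.0687 tilt fix total [ 0.0072 -0.0058  0.    ]
at 5.3167 [0.4679 0.2926 0.1718] yaw 83.01 F [ 1.76  1.19 -0.04] w 45.4 ff 0.0 q6 0.68
```

View pics/w2.png

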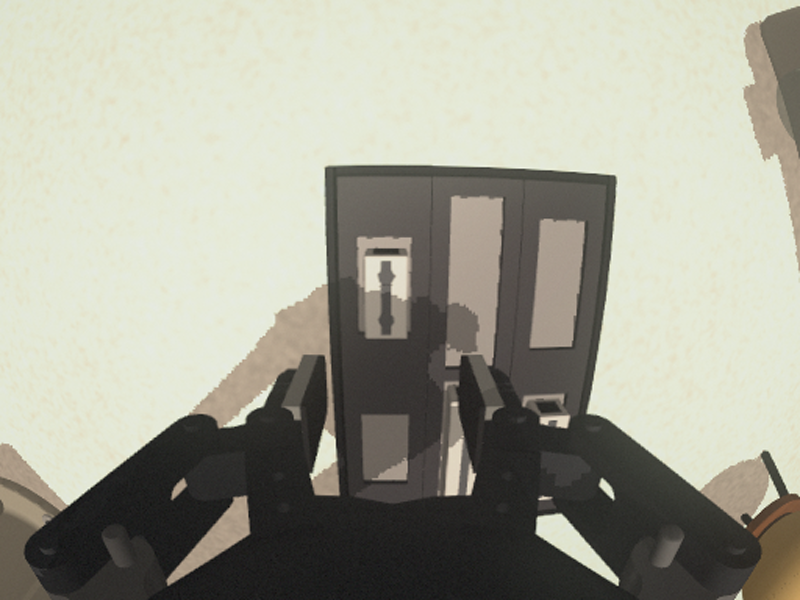

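The short rail is seated inside the short left bay (rail 365–408, 250–338; bay 357–411, 237–338). Next is the long rail on the mat.

carry_out --moves '[[[-21.3,22.8,0],[0,0,0.0687],45],[[-21.3,22.8,0],[0,0,0.0687],45],[[-21.3,22.8,0],[0,0,0.0687],45],[[-21.3,22.8,0],[0,0,0.0687],45],[[-21.3,22.8,0],[0,0,0.0687],45],[[-21.3,22.8,0],[0,0,0.0687],45],[[-21.3,22.8,0],[0,0,0.0687],45],[[-21.3,22.8,0],[0,0,0.0687],45],[[-21.3,22.8,0],[0,0,0.0687],45],[[-21.3,22.8,0],[0,0,0.0687],45],[[-21.3,22.8,0],[0,0,0.0687],45],[[-21.3,22.8,0],[0,0,0.0687],45],[[-21.3,22.8,0],[0,0,0.0687],45],[[-21.3,22.8,0],[0,0,0.0687],45],[[-21.3,22.8,0],[0,0,0.0687],45],[[0,0,0],[0,0,0],45],[[0,0,0],[0,0,0],45],[[0,0,0],[0,0,0],45]]'

```text
time_s: 6.87
position: [0.5607, -0.1462, 0.1648]
tcp_rot: [[0.914, 0.406, -0.001], [0.406, -0.914, 0.001], [-0.001, -0.001, -1.0]]
force: [0.9, 0.3, 0.6]
width: 0.526
finger_force: 0.0
```

```bash
python3 plan.py .5697 -.1419 .044 24 4
python3 - <<'E'
from h import *
s=status.sense();im=capture('wrist');np.save('w3.npy',np.hstack([np.array(s['position'])[:,None],s['tcp_rot']]))
cv2.imwrite('pics/w3.png',cv2.resize(im[:,:,::-1],(800,600),interpolation=cv2.INTER_CUBIC))
E
```

```text
n 4 row shift [ 2.51 -0.04 30.2 ] turn -0.0001 tilt fix total [-0.0011  0.0008  0.    ]
at 6.8667 [ 0.5607 -0.1462  0.1648] yaw 23.98 F [0.9  0.35 0.64] w 44.9 ff 0.0 q6 0.89
```

View pics/w3.png

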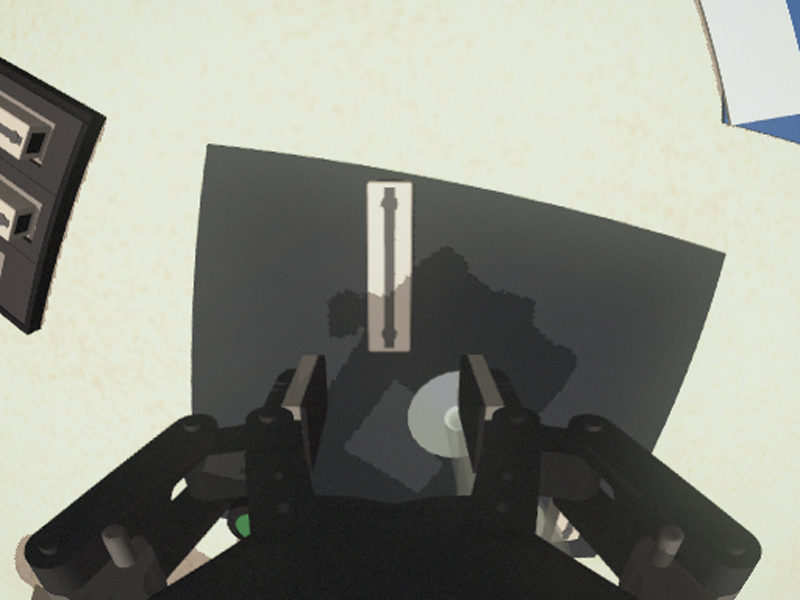

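Run:
```python
from h import *
w=np.load('w3.npy')
g=lambda P,z:np.array([wray(w[:,0],w[:,1:],(u+.5)*.64-.5,(v+.5)*.64-.5,z)[:2] for u,v in P])
Q=g([(367,182),(412,182),(410,351),(368,351)],.028);e=Q[0]-Q[3]+Q[1]-Q[2]
print(Q.mean(0),np.linalg.norm(Q[0]-Q[3]),np.degrees(np.arctan2(e[1],e[0])),'glass',g([(452,415)],.003))
```

```text
[ 0.57035468 -0.13977772] 0.09852921429656332 23.69055390871628 glass [[ 0.48785111 -0.22394578]]
```

carry_out --moves '[[[3.6,-0.3,30],[0,0,0],45],[[3.5,-0.3,30],[0,0,0],45],[[3.5,-0.4,30],[0,0,0],45],[[0,0,20],[0,0,0],45],[[0,0,10.8],[0,0,0],45],[[0,0,0],[0,0,0],45],[[0,0,0],[0,0,0],15],[[0,0,0],[0,0,0],15],[[0,0,0],[0,0,0],15],[[0,0,0],[0,0,0],15],[[0,0,0],[0,0,0],15],[[0,0,0],[0,0,0],15]]' --force 50

```text
time_s: 7.92
position: [0.5712, -0.1416, 0.0462]
tcp_rot: [[0.914, 0.406, 0.002], [0.406, -0.914, -0.0], [0.002, 0.001, -1.0]]
force: [-1.5, 1.3, 7.3]
width: 0.273
finger_force: 49.9
```

```bash
python3 plan.py .570 -.141 .144 24 4
```

```text
n 4 row shift [ -0.17  -0.22 -24.46] turn -0.0002 tilt fix total [ 0.0012 -0.0017 -0.    ]
at 7.9167 [ 0.5712 -0.1416  0.0462] yaw 23.96 F [-1.47  1.32  7.31] w 23.3 ff 49.91450250148773 q6 0.91
```

carry_out --moves '[[[0,0,-15],[0,0,0],15],[[0,0,-25],[0,0,0],15],[[0,0,-30],[0,0,0],15],[[0,0,-20],[0,0,0],15],[[0,0,-10],[0,0,0],15],[[0,0,0],[0,0,0],15],[[0,0,0],[0,0,0],15]]'

```text
time_s: 8.5
position: [0.5702, -0.1414, 0.1448]
tcp_rot: [[0.914, 0.406, 0.001], [0.406, -0.914, -0.0], [0.0, 0.0, -1.0]]
force: [-0.4, 0.2, -0.8]
width: 0.27
finger_force: 49.3
```

```bash
python3 plan.py .5207 .2829 .11 83 16
```

```text
n 16 row shift [ 19.73 -19.75   2.17] turn -0.0644 tilt fix total [ 0.0003 -0.0004  0.    ]
at 8.5 [ 0.5702 -0.1414  0.1448] yaw 23.96 F [-0.41  0.18 -0.81] w 23.1 ff 49.32561814785004 q6 0.91
```

carry_out --moves '[[[19.7,-19.8,2.2],[0,0,-0.0644],15],[[19.7,-19.8,2.2],[0,0,-0.0644],15],[[19.7,-19.8,2.2],[0,0,-0.0644],15],[[19.7,-19.8,2.2],[0,0,-0.0644],15],[[19.7,-19.8,2.2],[0,0,-0.0644],15],[[19.7,-19.8,2.2],[0,0,-0.0644],15],[[19.7,-19.8,2.2],[0,0,-0.0644],15],[[19.7,-19.8,2.2],[0,0,-0.0644],15],[[19.7,-19.8,2.2],[0,0,-0.0644],15],[[19.7,-19.8,2.2],[0,0,-0.0644],15],[[19.7,-19.8,2.2],[0,0,-0.0644],15],[[19.7,-19.8,2.2],[0,0,-0.0644],15],[[19.7,-19.8,2.2],[0,0,-0.0644],15],[[19.7,-19.8,2.2],[0,0,-0.0644],15],[[19.7,-19.8,2.2],[0,0,-0.0644],15],[[19.7,-19.8,2.2],[0,0,-0.0644],15],[[0,0,0],[0,0,0],15],[[0,0,0],[0,0,0],15],[[0,0,0],[0,0,0],15]]'

```text
time_s: 10.08
position: [0.5193, 0.2826, 0.1084]
tcp_rot: [[0.122, 0.993, -0.002], [0.993, -0.122, -0.001], [-0.001, -0.001, -1.0]]
force: [-0.3, 0.8, -0.4]
width: 0.275
finger_force: 49.3
```

```bash
python3 plan.py .5207 .2829 .065 83 3
python3 - <<'E'
from h import *
s=status.sense();im=capture('wrist');np.save('w4.npy',np.hstack([np.array(s['position'])[:,None],s['tcp_rot']]))
cv2.imwrite('pics/w4.png',cv2.resize(im[60:330,130:400,::-1],(600,600),interpolation=cv2.INTER_CUBIC))
E
```

```text
n 3 row shift [ 0.19  0.46 14.47] turn -0.0001 tilt fix total [-0.0015  0.0014  0.    ]
at 10.0833 [0.5193 0.2826 0.1084] yaw 82.99 F [-0.29  0.79 -0.4 ] w 23.5 ff 49.3476802110672 q6 0.62
```

View pics/w4.png

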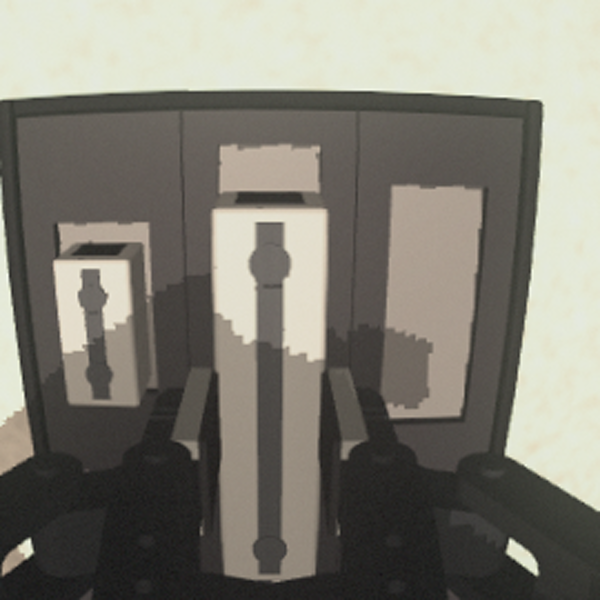

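The held long rail's far end is at (212–328, 210), above the long bay whose far end is at (218–320, 146). I'll check how the two line up.

Run:
```python
from h import *
w=np.load('w4.npy');R=w[:,1:]
g=lambda u,v,z:(R.T@(wray(w[:,0],R,(u+.5)*.45-.5+130,(v+.5)*.45-.5+60,z)-w[:,0]))[:2]*1e3
print('tool mm: rail end L,R',g(212,210,.090),g(328,210,.090),'bay end L,R',g(218,146,.013),g(320,146,.013), 'short bay end',g(57,223,.013),g(149,223,.013))
```

```text
tool mm: rail end L,R [ 48.59919564 -11.27878757] [48.5886182  12.77712841] bay end L,R [ 55.82261604 -15.67769326] [55.80443751 16.95333278] short bay end [ 31.28814281 -71.00752848] [ 30.77527897 -38.97797263]
```

carry_out --moves '[[[0.5,0.3,20],[0,0,0],15],[[0.5,0.2,15],[0,0,0],15],[[0,0,10],[0,0,0],15],[[0,0,4],[0,0,0],15],[[0,0,3],[0,0,0],15],[[0,0,2],[0,0,0],15],[[0,0,1],[0,0,0],15],[[0,0,0],[0,0,0],15],[[0,0,0],[0,0,0],15]]'

```text
time_s: 10.88
position: [0.5208, 0.2842, 0.0552]
tcp_rot: [[0.122, 0.993, 0.001], [0.993, -0.122, 0.0], [0.0, 0.001, -1.0]]
force: [-0.6, -0.3, 0.3]
width: 0.272
finger_force: 49.4
```

carry_out --moves '[[[0,0,1],[0,0,0],15],[[0,0,1],[0,0,0],15],[[0,0,1],[0,0,0],15],[[0,0,0],[0,0,0],15],[[0,0,0],[0,0,0],15]]'

```text
time_s: 11.3
position: [0.5209, 0.2843, 0.054]
tcp_rot: [[0.122, 0.993, 0.001], [0.993, -0.122, 0.0], [0.001, 0.001, -1.0]]
force: [-6.1, -3.4, 23.5]
width: 0.272
finger_force: 52.0
```

carry_out --moves '[[[0,0,-1],[0,0,0],15],[[0,0,0],[0,0,0],36],[[0,0,0],[0,0,0],36],[[0,0,0],[0,0,0],36],[[0,0,-10],[0,0,0],36],[[0,0,-25],[0,0,0],36],[[0,0,-35],[0,0,0],45],[[0,0,-25],[0,0,0],45],[[0,0,-5],[0,0,0],45],[[0,0,0],[0,0,0],45],[[0,0,0],[0,0,0],45]]'

```text
time_s: 12.22
position: [0.5203, 0.2839, 0.1527]
tcp_rot: [[0.122, 0.993, 0.0], [0.993, -0.122, 0.0], [0.0, 0.0, -1.0]]
force: [-0.4, -0.5, -0.0]
width: 0.531
finger_force: 0.0
```

```bash
python3 plan.py .52 .27 .285 65 4
python3 - <<'E'
from h import *
s=status.sense();im=capture('wrist');np.save('w5.npy',np.hstack([np.array(s['position'])[:,None],s['tcp_rot']]))
cv2.imwrite('pics/w5.png',cv2.resize(im[60:330,130:400,::-1],(600,600),interpolation=cv2.INTER_CUBIC))
E
```

```text
n 4 row shift [ -3.41   0.77 -33.09] turn 0.0786 tilt fix total [ 0.0001 -0.0001 -0.    ]
at 12.2167 [0.5203 0.2839 0.1527] yaw 83.01 F [-0.37 -0.54 -0.02] w 45.4 ff 0.0 q6 0.62
```

View pics/w5.png

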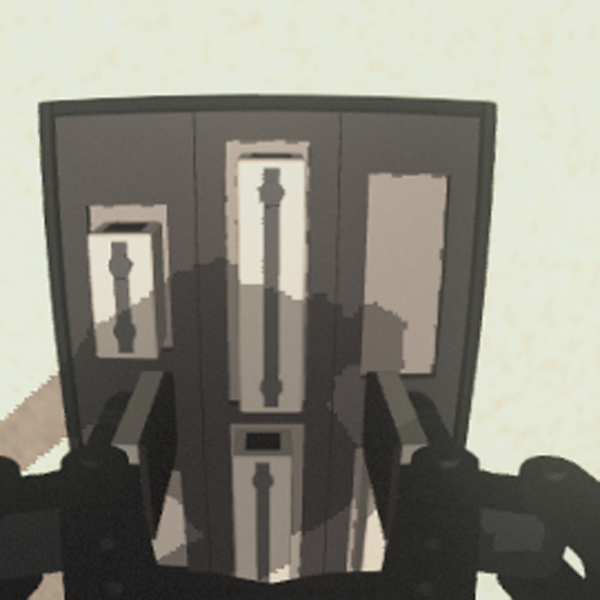

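The long rail sits in the bay, with top face (238–306, 158–412) and bay left edge 225, right edge 310. I'll check the seating numerically using rail length and position for the seated and raised cases.

Run:
```python
from h import *
w=np.load('w5.npy');R=w[:,1:]
g=lambda u,v,z:(R.T@(wray(w[:,0],R,(u+.5)*.45-.5+130,(v+.5)*.45-.5+60,z)-w[:,0]))[:2]*1e3
for zt in(.033,.036,.041): print(zt,*[np.round(g(u,v,zt),1) for u,v in[(238,158),(304,158),(306,412),(239,412)]])
print('bay z.014',*[np.round(g(u,v,.014),1) for u,v in[(226,142),(309,142)]],'shortbay',*[np.round(g(u,v,.014),1) for u,v in[(89,206),(167,206)]])
print('short top .035',*[np.round(g(u,v,.035),1) for u,v in[(88,234),(154,234),(160,357),(98,357)]])
```

```text
0.033 [ 49.5 -10.4] [49.5 13.2] [-51.   15.5] [-51.  -11.4]
0.036 [ 49.8 -10.3] [49.8 13. ] [-49.5  15.3] [-49.4 -11.3]
0.041 [ 50.3 -10. ] [50.3 12.7] [-46.8  14.9] [-46.8 -11. ]
bay z.014 [ 53.9 -15.9] [53.9 16.1] shortbay [ 29.6 -71.4] [ 29.  -39.5]
short top .035 [ 22.6 -66.5] [ 22.3 -41.4] [-26.3 -41.6] [-26.7 -66.5]
```

```bash
python3 plan.py .441 -.355 .1527 22.4 17
```

```text
n 17 row shift [-3.487e+01  1.892e+01 -2.000e-02] turn 0.0622 tilt fix total [-0.0011  0.0008  0.    ]
at 12.2667 [0.5198 0.2837 0.1518] yaw 83.0 F [-0.59  0.14 -0.47] w 45.2 ff 0.0 q6 0.62
```

carry_out --moves '[[[0,0,-35],[0,0,0],45],[[0,0,-40],[0,0,0],45],[[0,0,-35],[0,0,0],45],[[-34.9,18.9,0],[0,0,0.0622],45],[[-34.9,18.9,0],[0,0,0.0622],45],[[-34.9,18.9,0],[0,0,0.0622],45],[[-34.9,18.9,0],[0,0,0.0622],45],[[-34.9,18.9,0],[0,0,0.0622],45],[[-34.9,18.9,0],[0,0,0.0622],45],[[-34.9,18.9,0],[0,0,0.0622],45],[[-34.9,18.9,0],[0,0,0.0622],45],[[-34.9,18.9,0],[0,0,0.0622],45],[[-34.9,18.9,0],[0,0,0.0622],45],[[-34.9,18.9,0],[0,0,0.0622],45],[[-34.9,18.9,0],[0,0,0.0622],45],[[-34.9,18.9,0],[0,0,0.0622],45],[[-34.9,18.9,0],[0,0,0.0622],45],[[-34.9,18.9,0],[0,0,0.0622],45],[[-34.9,18.9,0],[0,0,0.0622],45],[[-34.9,18.9,0],[0,0,0.0622],45]]'

```text
time_s: 13.93
position: [0.4397, -0.3561, 0.2608]
tcp_rot: [[0.926, 0.379, -0.002], [0.379, -0.926, 0.002], [-0.001, -0.002, -1.0]]
force: [1.1, -1.1, 1.2]
width: 0.522
finger_force: 0.0
```

carry_out --moves '[[[0,0,0],[0,0,0],45],[[0,0,0],[0,0,0],45],[[0,0,0],[0,0,0],45]]'

```text
time_s: 14.18
position: [0.4408, -0.3545, 0.2613]
tcp_rot: [[0.925, 0.381, -0.002], [0.381, -0.925, 0.002], [-0.001, -0.002, -1.0]]
force: [-0.2, -0.2, -0.7]
width: 0.529
finger_force: 0.0
```

```bash
python3 plan.py .4453 -.3533 .046 22.4 8
python3 - <<'E'
from h import *
s=status.sense();im=capture('wrist');np.save('w6.npy',np.hstack([np.array(s['position'])[:,None],s['tcp_rot']]))
cv2.imwrite('pics/w6.png',cv2.resize(im[60:330,130:400,::-1],(600,600),interpolation=cv2.INTER_CUBIC))
E
```

```text
n 8 row shift [ 0.59  0.14 26.92] turn -0.0 tilt fix total [-0.0023  0.0007 -0.    ]
at 14.1833 [ 0.4408 -0.3545  0.2613] yaw 22.4 F [-0.16 -0.16 -0.71] w 45.2 ff 0.0 q6 0.5
```

View pics/w6.png

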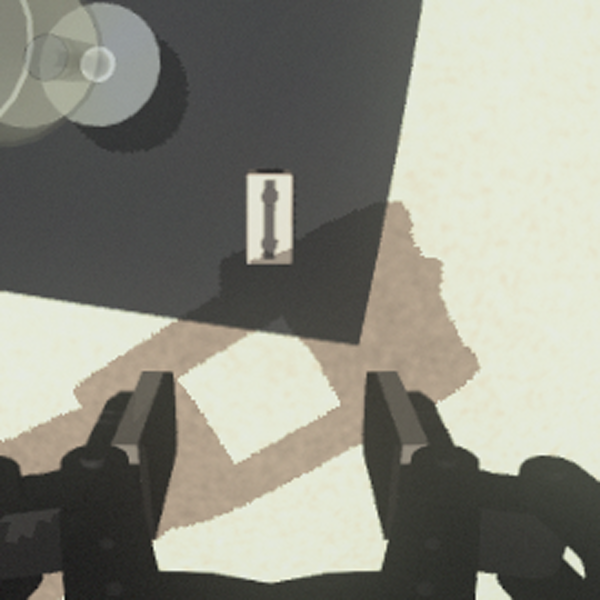

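The short rail's top face spans (246–293, 174–264), square to the tool. The glass is clear at upper left.

Run:
```python
from h import *
w=np.load('w6.npy');R=w[:,1:]
print(np.round(np.array([(R.T@(wray(w[:,0],R,(u+.5)*.45-.5+130,(v+.5)*.45-.5+60,.028)-w[:,0]))[:2]*1e3 for u,v in[(247,174),(293,174),(293,264),(246,264)]]),1))
```

```text
[[ 30.5 -11.8]
 [ 30.5  12.6]
 [-19.   13. ]
 [-19.  -12.8]]
```

carry_out --moves '[[[1.1,0.1,32],[0,0,0],45],[[1.1,0.1,32],[0,0,0],45],[[1.1,0.1,32],[0,0,0],45],[[1.1,0.1,32],[0,0,0],45],[[1.1,0.1,32],[0,0,0],45],[[0,0,30],[0,0,0],45],[[0,0,18],[0,0,0],45],[[0,0,7],[0,0,0],45],[[0,0,0],[0,0,0],45],[[0,0,0],[0,0,0],45],[[0,0,0],[0,0,0],15],[[0,0,0],[0,0,0],15],[[0,0,0],[0,0,0],15],[[0,0,0],[0,0,0],15],[[0,0,0],[0,0,0],15],[[0,0,0],[0,0,0],15]]'

```text
time_s: 15.57
position: [0.4476, -0.3538, 0.0495]
tcp_rot: [[0.924, 0.381, 0.003], [0.381, -0.924, -0.002], [0.002, 0.002, -1.0]]
force: [0.3, 2.1, 6.5]
width: 0.27
finger_force: 49.2
```

carry_out --moves '[[[0,0,-15],[0,0,0],15],[[0,0,-30],[0,0,0],15],[[0,0,-40],[0,0,0],15],[[0,0,-40],[0,0,0],15],[[0,0,-40],[0,0,0],15],[[0,0,-35],[0,0,0],15],[[0,0,-20],[0,0,0],15],[[0,0,0],[0,0,0],15],[[0,0,0],[0,0,0],15]]'

```text
time_s: 16.32
position: [0.4469, -0.3537, 0.2696]
tcp_rot: [[0.924, 0.381, 0.003], [0.381, -0.924, -0.002], [0.002, 0.003, -1.0]]
force: [-1.6, 0.1, -1.5]
width: 0.271
finger_force: 49.2
```

```bash
python3 plan.py .4503 .169 .2663 83 16
```

```text
n 16 row shift [ 26.67 -21.46   0.13] turn -0.0661 tilt fix total [ 0.0035 -0.0019 -0.    ]
at 16.3167 [ 0.4469 -0.3537  0.2696] yaw 22.41 F [-1.55  0.06 -1.54] w 23.2 ff 49.17324900627136 q6 0.51
```

carry_out --moves '[[[26.7,-21.5,0],[0,0,-0.0661],15],[[26.7,-21.5,0],[0,0,-0.0661],15],[[26.7,-21.5,0],[0,0,-0.0661],15],[[26.7,-21.5,0],[0,0,-0.0661],15],[[26.7,-21.5,0],[0,0,-0.0661],15],[[26.7,-21.5,0],[0,0,-0.0661],15],[[26.7,-21.5,0],[0,0,-0.0661],15],[[26.7,-21.5,0],[0,0,-0.0661],15],[[26.7,-21.5,0],[0,0,-0.0661],15],[[26.7,-21.5,0],[0,0,-0.0661],15],[[26.7,-21.5,0],[0,0,-0.0661],15],[[26.7,-21.5,0],[0,0,-0.0661],15],[[26.7,-21.5,0],[0,0,-0.0661],15],[[26.7,-21.5,0],[0,0,-0.0661],15],[[26.7,-21.5,0],[0,0,-0.0661],15],[[26.7,-21.5,0],[0,0,-0.0661],15],[[0,0,0],[0,0,0],15],[[0,0,0],[0,0,0],15]]'

```text
time_s: 17.82
position: [0.448, 0.171, 0.2663]
tcp_rot: [[0.119, 0.993, -0.002], [0.993, -0.119, -0.001], [-0.001, -0.002, -1.0]]
force: [0.8, -0.0, -0.6]
width: 0.267
finger_force: 49.2
```

carry_out --moves '[[[0,0,35],[0,0,0],15],[[0,0,40],[0,0,0],15],[[0,0,40],[0,0,0],15],[[0,0,30],[0,0,0],15],[[0,0,15],[0,0,0],15],[[0,0,0],[0,0,0],15],[[0,0,0],[0,0,0],15],[[0,0,0],[0,0,0],15]]'

```text
time_s: 18.48
position: [0.4504, 0.1697, 0.1083]
tcp_rot: [[0.123, 0.992, 0.001], [0.992, -0.123, 0.0], [0.0, 0.001, -1.0]]
force: [0.8, -1.0, -0.4]
width: 0.262
finger_force: 49.2
```

```bash
python3 plan.py .4503 .1695 .0565 83 1
python3 - <<'E'
from h import *
s=status.sense();im=capture('wrist');np.save('w7.npy',np.hstack([np.array(s['position'])[:,None],s['tcp_rot']]))
cv2.imwrite('pics/w7.png',cv2.resize(im[60:330,130:400,::-1],(600,600),interpolation=cv2.INTER_CUBIC))
E
```

```text
n 1 row shift [-0.22 -0.07 51.84] turn -0.0009 tilt fix total [ 0.0007 -0.0002 -0.    ]
at 18.4833 [0.4504 0.1697 0.1083] yaw 82.95 F [ 0.76 -0.98 -0.39] w 22.4 ff 49.225414395332336 q6 0.48
```

View pics/w7.png

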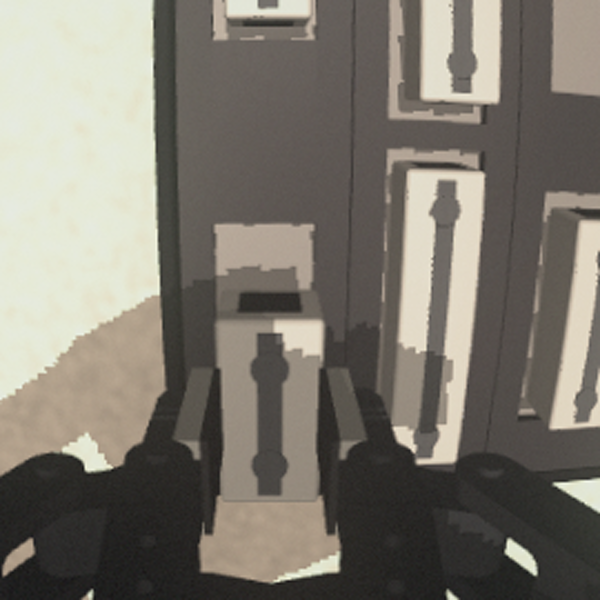

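The held short rail's far end is at (216–323, 319), over the short right bay whose far end is at (215–313, 226). The long and short rails behind it are inside their bays.

Run:
```python
from h import *
w=np.load('w7.npy');R=w[:,1:]
g=lambda u,v,z:np.round((R.T@(wray(w[:,0],R,(u+.5)*.45-.5+130,(v+.5)*.45-.5+60,z)-w[:,0]))[:2]*1e3,1)
print('rail',[g(*p,.0868) for p in[(216,319),(323,319),(320,500),(221,500)]],'bay',g(215,226,.015),g(313,226,.015),'neighbour long',[g(*p,.035) for p in [(405,165),(484,172),(395,455),(458,462)]])
```

```text
rail [array([ 23.5, -11.2]), array([23.5, 12.5]), array([-25.1,  13.3]), array([-25.1, -11.6])] bay [ 30.  -16.9] [30.  14.9] neighbour long [array([52.4, 40.3]), array([51.1, 64.8]), array([-43.9,  43.1]), array([-47.9,  65.8])]
```

carry_out --moves '[[[0,-0.6,20],[0,0,0],15],[[0,-0.6,15],[0,0,0],15],[[0,0,8],[0,0,0],15],[[0,0,3],[0,0,0],15],[[0,0,2],[0,0,0],15],[[0,0,1],[0,0,0],15],[[0,0,1],[0,0,0],15],[[0,0,0],[0,0,0],15],[[0,0,0],[0,0,0],15]]'

```text
time_s: 19.28
position: [0.4487, 0.1704, 0.0581]
tcp_rot: [[0.122, 0.993, 0.001], [0.993, -0.122, 0.0], [0.0, 0.001, -1.0]]
force: [-0.0, -0.5, -0.6]
width: 0.267
finger_force: 49.2
```

carry_out --moves '[[[0,0,1],[0,0,0],15],[[0,0,1],[0,0,0],15],[[0,0,0.5],[0,0,0],15],[[0,0,0],[0,0,0],15],[[0,0,0],[0,0,0],15]]'

```text
time_s: 19.7
position: [0.4488, 0.1704, 0.0572]
tcp_rot: [[0.122, 0.993, 0.001], [0.993, -0.122, 0.0], [0.0, 0.001, -1.0]]
force: [-8.6, -3.5, 33.4]
width: 0.267
finger_force: 53.3
```

carry_out --moves '[[[0,0,-1.5],[0,0,0],15],[[0,0,0],[0,0,0],36],[[0,0,0],[0,0,0],36],[[0,0,0],[0,0,0],36],[[0,0,-10],[0,0,0],36],[[0,0,-25],[0,0,0],36],[[0,0,-35],[0,0,0],45],[[0,0,-25],[0,0,0],45],[[-5,-5,-15],[0,0,0],45],[[-20,-15,0],[0,0,0],45],[[-40,-30,0],[0,0,0],45],[[-30,-20,0],[0,0,0],45],[[0,0,0],[0,0,0],45],[[0,0,0],[0,0,0],45]]'

```text
time_s: 20.87
position: [0.3719, 0.0895, 0.1671]
tcp_rot: [[0.123, 0.992, -0.0], [0.992, -0.123, -0.0], [-0.0, -0.0, -1.0]]
force: [1.0, -0.5, 1.0]
width: 0.526
finger_force: 0.0
```

Run:
```python
from h import *
s=status.sense();print(s['time_s'],s['position'],s['force']);im=capture('wrist');np.save('w8.npy',np.hstack([np.array(s['position'])[:,None],s['tcp_rot']]))
cv2.imwrite('pics/w8.png',cv2.resize(im[40:340,130:460,::-1],(660,600),interpolation=cv2.INTER_CUBIC))
```

```text
20.8667 [0.37190839 0.08952384 0.16714293] [ 1.04873825 -0.52705119  0.98290914]
```

View pics/w8.png

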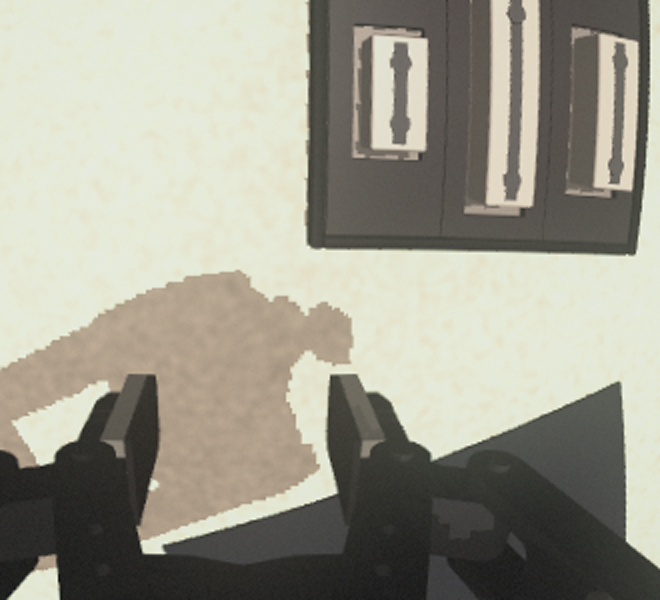

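Short_2 is seated flat in the short right bay (rail 372–428, 35–152; bay floor visible at both ends), and the other rails are in place. Handing in.

```bash
python3 -c "
from bench import sign_off
print(sign_off())"
```

```text
the job is handed in; nothing more can be done
None
```

I handed the job in at about 21 s; from the camera views all five rails lie flat in bays of their own rows and I saw no contact with the glass, eyepiece or lamp, but the hand-in gave no verdict, and I viewed 12 pictures against the limit of 10.

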